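# Square a microplate up to the plate scanner and lid it

## Task

First put the yellow screw cap into the blue tray. Then lay the straightedge flush along the scanner's straight front edge, and after that slide the white microplate over the bench, without lifting it, until its long side lies flush against the straightedge. Finally set the orange lid fully down on the plate, cut corners matched, with the straightedge and plate left flush and the beaker, jar and tub left alone.

Things in the scene. Friction and masses are not known exactly. Their poses are not given: they have to be found in the camera images.
- scanner: Plate scanner, fixed: white deck 240 x 140 mm, 24 mm high, with a grey housing (60 mm high) on the rear 48 mm. Origin at the centre of its underside, on the bench (z = 0); x along the 240 mm, y towards the housing. Its straight front edge is the upright deck face at y = -70 mm in this frame, from x = -120 to +120 mm.
- bar_mid (a point): Straightedge: loose plain aluminium bar 260 (x) x 36 (y) x 12 (z) mm with ruler marks, 0.3 kg, flat in front of the scanner. The point is its centre, 6 mm up. Both long sides are alike. Flush, it lies lengthwise along the scanner's front edge, centre at y = -88 mm in the scanner's frame, its ends roughly at the deck's ends.
- plate_mid (a point): White microplate, loose, 0.16 kg, 24 mm high. Flange 127.8 (x) x 85.5 (y) mm, 10 mm high; above it the body, 113.8 x 71.5 mm, wells on top. Its two +x corners are cut at 45 degrees (10 mm). The point is its centre, 12 mm up. Flush against the laid straightedge, its centre is at y = -148.75 mm in the scanner's frame, the long side (all but 10 mm) alongside the straightedge.
- lid_mid (a point): Orange lid, loose, 0.11 kg: cover 122.8 (x) x 80.5 (y) mm, skirt 10 mm deep with 2 mm play per side round the plate's body, +x corners cut like the plate's: goes down only +x end on +x end. On top a black grip rib 60 (x) x 18 (y), 22 mm high; 35 mm high overall. The point is its centre, 17.5 mm above the skirt's rim; fully down it is 19.5 mm above the plate's point.
- cap_mid (a point): Yellow screw cap, loose, 20 g: a disc 38 mm across and 18 mm high lying flat on the bench in the gap between the straightedge and the scanner's front edge. The point is its centre, 9 mm above the bench.
- tray: Blue open tray, fixed, 180 (x) x 120 (y) mm outside, walls 35 mm high and 4 mm thick, floor 4 mm. Origin at the centre of its underside.
- beaker_mid (a point): Bystander: glass beaker, 68 mm across, 80 mm high; the point is its centre, 40 mm above the bench. Leave it alone.
- jar_mid (a point): Bystander: amber jar with a yellow cap, 56 mm across, 75 mm high; the point is its centre, 37.5 mm above the bench. Leave it alone.
- tub_mid (a point): Bystander: white tub, 60 mm across, 50 mm high; the point is its centre, 25 mm above the bench. Leave it alone.
Mind the look-alikes: they are no part of the job. What is meant by the part that bears lid_mid is not red, and is the smaller of those in its own colour. Of the things that look like the tray, take the one that is farthest to the robot's left at the start.

How it is judged:
By the outcome, as a careful person would: the job done as asked, in the order asked, and still so for the second after the job is handed in, with the robot touching nothing.
It also fails if it takes over 72 s, if anything falls off the work surface, if the arm or the gripper's body presses on something with over 40 N, if the wrist force passes 120 N, or if a joint passes its speed limit or range.

## Robot

A 6-joint arm with a two-finger parallel gripper is mounted at the origin on the work surface. World frame = base frame: x ahead of the robot, y to its left, z up, the work surface at z = 0. Lengths are in m, angles in rad, forces in N, time in s.
With the tool pointing down it reaches from about 0.3 to 0.875 m from the base axis. Payload 4.2 kg.
Tool frame: the origin (TCP) lies midway between the tips of the shut fingers; the grasp point (between the pads) lies 19 mm behind it; z points along the fingers, y is the line along which they close (so a half turn about z gives the same grasp; the last joint's range is limited). The gripper opens to 85 mm and grips with 20 to 120 N. Pads are 22 mm wide; open, the fingers measure 114 mm over their backs; the gripper's body (76 mm by 85 mm) begins 54 mm behind the grasp point. The pads swing forward as they close: fully open they stand 13 mm farther back than shut.
Start: joints at [-1.368, 0.32, 1.565, -0, 1.257, -0.02], TCP at [0.127, -0.561, 0.231] pointing down, gripper open.
Joint ranges: [-3.11, 3.11], [-0.84, 2.01], [0.21, 2.61], [-1.34, 4.49], [0.05, 2.63], [-2.56, 2.56]. Speed limits (rad/s): [2.57, 2.57, 3.14, 3.14, 3.14, 3.14].

## Interface

Orientations are given as a unit quaternion [x, y, z, w].
In Python, from bench import status, eyes, r gives the robot as it stands.
- The arm moves only by the shell command python3 -m creep 'ROWS'. ROWS is JSON, one flat list of numbers, 7 for each row, row after row: the gripper's target within -1 to 1 (shut at 1, half-way at 0, fully open at -1), then the shift along the tool's x, y, z each as a share of 20 mm, from -1 to 1, then the turn, a rotation vector about the tool's x, y, z each as a share of 4 degrees, from -1 to 1. A call has 1 to 20 rows; each row shifts and turns the commanded pose from where the row before left it, along the tool's axes as they then stand; what a row does not reach is not made up. A row lasts 1/12 s, in which the tool goes at most 41.7 mm and 7.16 degrees, less where a joint would pass 70% of its speed; a pose out of reach is approached as far as the arm can. A call with a number of a shift or a turn outside -1 to 1 is refused whole. A call with a gripper value outside its range is refused whole. The fingers move at their own pace and stop on an object; the grip force is fixed at half the most. Time passes only in rows, so rows that do not move let the fingers close. It gives the time, the measured TCP pose, the force, the opening and the grip force at its end, in the units of the state.
- status.state(): the state, without advancing time (a new reading comes with each control period).
- eyes.snapshot(name): name is "scene" or "top"; returns a dict with "image" (480x640x3 uint8, red, green, blue), "fx", "fy", "cx", "cy" (pixels), "k1" (the pictures are not rectified: a ray, as slopes to the right and down, at radius r is drawn at 1 + k1 r^2 times it, then the intrinsics apply), "world_from_camera" (4x4, takes a point from camera to world coordinates). Camera axes: x right, y up, looking along -z (the intrinsics and any distortion apply to the point x, -y, -z); pixel columns grow to the right and rows downward; lengths in m; the calibration is good to about 2 mm. A picture is of the moment at which its call begins. There is no depth.
- r.hand_in(): hands the job in; it is judged then, once.
The state is a dict: "clock": time; "joint_pos": joint angles; "qd": joint speeds; "tau": joint torques, N m; "tcp_pos": TCP position; "tool_rot": TCP orientation; "contact_force": force on the tool from outside, world axes, zero at the start; "wrist_torque": the same for the moment, N m; "width": finger opening in m; "finger_force": force on a finger pad.
Only numpy, scipy, OpenCV 4.12 (cv2) and the standard library are available. Lean on these libraries where they do the work, as an engineer would, in place of code of your own. Each camera call takes 0.05 s, during which the arm holds its last target. There are 200 camera calls.

## Working session

There is one attempt and no reset: what is moved stays moved. The work goes in short steps, Python scripts to look and compute and a shell command to move; the robot and the scene stay as the last step left them, time stands still between calls to the robot, and variables do not carry over. Pictures are saved under pics/ and viewed, at most 10 in all, crops included, and the job is handed in when it is done.

```bash
ls; mkdir -p pics; cat > h.py <<'E'
import numpy as np, cv2
from bench import status, eyes, r
def snap(n): return eyes.snapshot(n)
def save(s,f): cv2.imwrite('pics/'+f, s['image'][:,:,::-1])
def und(s,px):
    p=np.atleast_2d(px).astype(float); K=np.array([[s['fx'],0,s['cx']],[0,s['fy'],s['cy']],[0,0,1]])
    q=(p-[s['cx'],s['cy']])/[s['fx'],s['fy']]; u=q.copy()
    for _ in range(20): u=q/(1+s['k1']*(u**2).sum(1,keepdims=True))
    return u
def cast(s,px,z):
    u=und(s,px); M=np.array(s['world_from_camera'])
    d=np.c_[u[:,0],-u[:,1],-np.ones(len(u))]@M[:3,:3].T; o=M[:3,3]
    return o+d*((z-o[2])/d[:,2])[:,None]
def proj(s,P):
    M=np.linalg.inv(np.array(s['world_from_camera'])); c=np.atleast_2d(P)@M[:3,:3].T+M[:3,3]
    u=np.c_[c[:,0],-c[:,1]]/-c[:,2:]; u=u*(1+s['k1']*(u**2).sum(1,keepdims=True))
    return u*[s['fx'],s['fy']]+[s['cx'],s['cy']]
E
python3 - <<'E'
from h import *
for n in('top','scene'):
    s=snap(n);save(s,n+'0.png');print(n,s['fx'],s['cx'],s['cy'],s['k1'],np.round(s['world_from_camera'],3).tolist())
st=status.state();print({k:np.round(v,3).tolist() for k,v in st.items()})
E
```

```text
pics
top 585.076330314398 317.95718573319857 236.2495057205823 -0.084900319628935 [[-0.001, 0.994, -0.107, 0.377], [-1.0, -0.001, 0.005, -0.055], [0.005, 0.107, 0.994, 1.348], [0.0, 0.0, 0.0, 1.0]]
scene 480.22855211890163 320.48863706873794 241.35727234076813 0.009944925963580778 [[0.412, -0.736, 0.538, 1.107], [0.911, 0.334, -0.242, -0.315], [-0.002, 0.589, 0.808, 0.941], [0.0, 0.0, 0.0, 1.0]]
{'clock': 0.1, 'joint_pos': [-1.368, 0.32, 1.566, 0.0, 1.257, -0.02], 'qd': [-0.001, -0.001, -0.002, 0.001, -0.002, -0.0], 'tau': [0.0, -41.641, -23.47, -0.0, 0.005, -0.0], 'tcp_pos': [0.127, -0.56, 0.231], 'tool_rot': [0.994, 0.111, -0.0, -0.001], 'contact_force': [0.173, -0.482, 0.226], 'wrist_torque': [-0.032, 0.07, 0.03], 'finger_force': 0.0, 'width': 0.085}
```

View pics/top0.png

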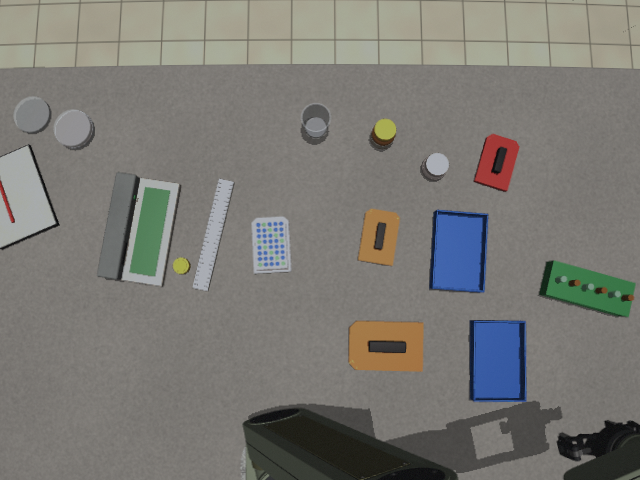

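View pics/scene0.png

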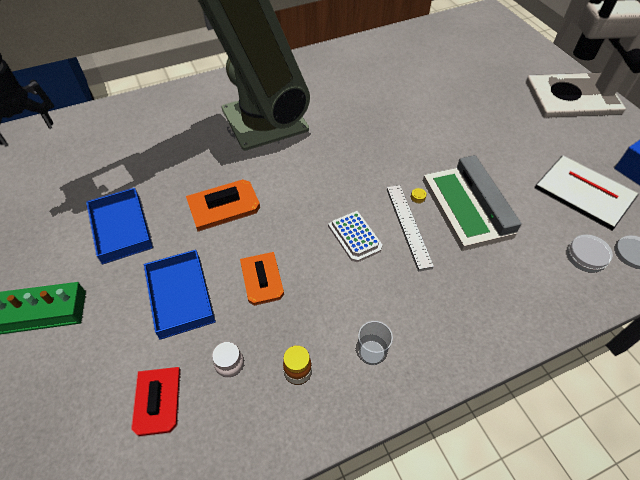

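The scene shows three possible lids in the top view: orange (380,237), a larger orange (387,347) and red (497,162). I choose (380,237), the smaller orange. There are two trays, (460,252) and (498,361), and I choose (460,252), which is farther left. The cap is the yellow disc at (181,266); the other yellow thing at (385,131) is the jar's cap. The plate is at (271,245), the bar at (213,235), and the scanner's front edge runs from (179,183) to (163,286).

```bash
cat > m.py <<'E'
from h import *
def comps(s,mask,amin=60):
    n,l,st,c=cv2.connectedComponentsWithStats(mask.astype(np.uint8)*255 if mask.dtype==bool else mask)
    return [(l==i).astype(np.uint8) for i in range(1,n) if st[i,4]>=amin]
def rect(s,m,z):
    c=max(cv2.findContours(m,cv2.RETR_EXTERNAL,cv2.CHAIN_APPROX_NONE)[0],key=cv2.contourArea)
    P=cast(s,c[:,0],z)[:,:2]
    (x,y),(w,h),a=cv2.minAreaRect((P*1000).astype(np.float32))
    if w<h: w,h,a=h,w,a+90
    return [round(float(v),1) for v in (x,y,w,h,(a+90)%180-90)]
def masks(s):
    hsv=cv2.cvtColor(s['image'],cv2.COLOR_RGB2HSV)
    return dict(yellow=cv2.inRange(hsv,(25,140,90),(35,255,255)),orange=cv2.inRange(hsv,(8,140,120),(20,255,255)),
      blue=cv2.inRange(hsv,(105,150,60),(125,255,255)),white=cv2.inRange(hsv,(0,0,175),(180,40,255)),green=cv2.inRange(hsv,(50,80,50),(80,255,255)))
Z=dict(yellow=.018,orange=.013,blue=.035,white=.012,green=.024)
E
python3 - <<'E'
from m import *
for n in('top','scene'):
    s=snap(n); M=masks(s); print(n)
    for k,m in M.items():
        if k=='white': m=cv2.morphologyEx(m,cv2.MORPH_CLOSE,np.ones((5,5)))
        for c in comps(s,m,100):
            ys,xs=np.nonzero(c)
            if n=='top' and ys.min()<70: continue
            print(k,int(xs.mean()),int(ys.mean()),int(c.sum()),rect(s,c,Z[k]))
    if n=='top':
        im=s['image'][160:310,90:500,::-1]; a=cv2.resize(im[:,:230],None,fx=3.4,fy=3.4,interpolation=2)
        b=cv2.resize(im[30:120,250:410],None,fx=3,fy=3,interpolation=2)
        out=np.zeros((600,782,3),np.uint8); out[:a.shape[0],:a.shape[1]]=a[:600]
        cv2.imwrite('pics/crop1.png',out[:512]); cv2.imwrite('pics/crop2.png',b)
E
```

```text
top
yellow 180 265 111 [453.2, 252.1, 25.5, 25.1, -89.9]
orange 379 236 1385 [520.4, -201.7, 120.4, 78.0, -9.5]
orange 385 345 2978 [271.7, -214.0, 165.5, 107.7, 88.1]
blue 457 251 3727 [485.5, -382.8, 179.0, 118.8, -4.4]
blue 497 360 3886 [238.0, -466.7, 178.0, 118.8, -1.1]
white 436 163 350 [690.9, -340.8, 48.2, 47.2, -1.4]
white 212 234 1491 [527.2, 180.9, 256.7, 32.1, -12.7]
white 270 244 1888 [503.0, 46.6, 123.7, 81.4, 3.3]
white 151 275 243 [430.7, 316.1, 80.2, 47.8, -61.8]
green 149 231 2107 [532.5, 324.6, 197.0, 57.6, -8.7]
green 589 289 2767 [397.1, -687.8, 207.9, 85.5, 74.5]
scene
yellow 418 193 120 [457.4, 254.8, 35.7, 35.1, 59.3]
yellow 295 357 494 [736.5, -204.4, 50.6, 48.9, 65.6]
orange 222 203 1678 [271.1, -211.5, 168.5, 111.3, 88.3]
orange 261 277 1411 [523.8, -200.2, 123.7, 81.2, -9.5]
blue 630 167 177 [612.6, 795.1, 106.0, 50.9, -45.5]
blue 118 225 3243 [254.2, -465.5, 207.0, 120.6, -0.9]
blue 178 294 4184 [498.4, -382.4, 197.8, 119.7, -4.4]
white 449 4 367 [-320.9, 871.3, 222.8, 77.9, 89.2]
white 529 18 587 [-107.8, 1056.9, 302.8, 61.6, -1.4]
white 626 8 435 [-16.4, 1417.6, 155.2, 96.9, -45.4]
white 165 74 1723 [-321.5, -204.2, 397.6, 77.6, -89.9]
white 569 96 1524 [291.0, 914.9, 239.9, 181.9, 68.8]
white 588 189 3349 [620.3, 663.5, 207.1, 148.1, 22.8]
white 460 208 1168 [528.7, 337.1, 242.2, 103.4, -8.5]
white 409 227 1218 [528.7, 179.6, 259.9, 41.6, -12.6]
white 355 235 1515 [508.6, 48.5, 137.8, 85.4, 3.3]
white 592 250 969 [779.2, 534.3, 94.6, 87.4, -24.4]
white 542 432 20567 [1085.7, 130.7, 654.6, 204.6, 89.9]
white 225 356 651 [673.6, -334.2, 66.0, 52.9, -18.5]
green 461 205 1422 [534.0, 326.3, 198.7, 58.9, -8.5]
green 37 307 2904 [405.3, -661.7, 182.9, 106.9, 74.4]
```

View pics/crop1.png

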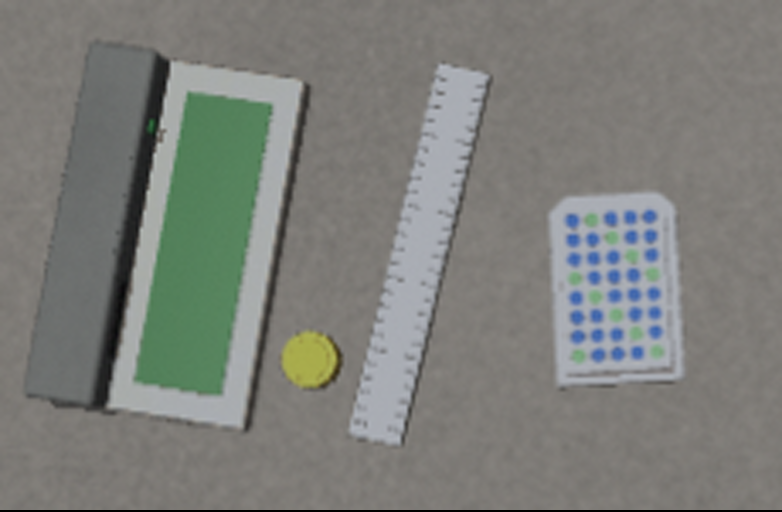

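View pics/crop2.png

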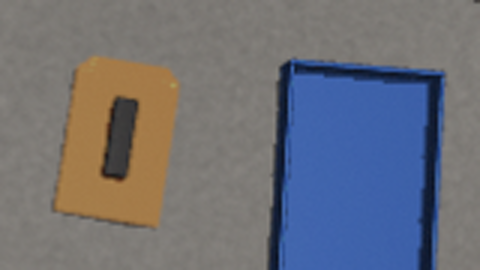

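The crops confirm the choices. The cap sits at about (310,360) in crop 1, in the gap. The plate's cut corners are at its top end (about (560,205) and (665,205)), which is world +x. The chosen lid's cut corners are also at its top end, so lid and plate face the same way. First move: turn the tool so the fingers lie along the gap, then travel to the cap.

```bash
cat > p.py <<'E'
import sys
from m import *
from scipy.spatial.transform import Rotation as R
def plan(x,y,z,phi):
    st=status.state(); Q=R.from_quat(st['tool_rot']).as_matrix(); f=np.degrees(np.arctan2(Q[1,0],Q[0,0]))
    d=np.array([x,y,z])-st['tcp_pos']
    t=(f-phi+180)%360-180; a=np.radians(phi); X=np.array([np.cos(a),np.sin(a),0]);Y=np.array([np.sin(a),-np.cos(a),0])
    print('t%.2f tcp'%st['clock'],np.round(st['tcp_pos'],4),'phi %.2f tilt %.2f'%(f,np.degrees(np.arccos(-Q[2,2]))),'F',np.round(st['contact_force'],1),'w %.4f'%st['width'])
    print('turn rows %.2f; then rows x %.2f y %.2f z %.2f'%(t/4,d@X/.02,d@Y/.02,-d[2]/.02))
if __name__=='__main__': plan(*map(float,sys.argv[1:]))
E
python3 -m creep '[-1,0,0,0,0,0,-1,-1,0,0,0,0,0,-1,-1,0,0,0,0,0,-1,-1,0,0,0,0,0,-1,-1,0,0,0,0,0,-1,-1,0,0,0,0,0,-1,-1,0,0,0,0,0,-1,-1,0,0,0,0,0,-1,-1,0,0,0,0,0,-1,-1,0,0,0,0,0,-1,-1,0,0,0,0,0,-1,-1,0,0,0,0,0,-1,-1,0,0,0,0,0,-1,-1,0,0,0,0,0,-1,-1,0,0,0,0,0,-1,-1,0,0,0,0,0,-1,-1,0,0,0,0,0,-0.7,-1,1,1,0,0,0,0,-1,1,1,0,0,0,0,-1,1,1,0,0,0,0]'
python3 p.py .455 .2535 .1 79.4
python3 - <<'E'
from h import *
s=snap('top');P=cast(s,[[180.3,183.5],[162.4,286.5]],.024);print(P)
d=P[0]-P[1];print(np.degrees(np.arctan2(d[1],d[0])),np.linalg.norm(d))
E
```

```text
clock: 1.87
tcp_pos: [0.1973, -0.5121, 0.231]
tool_rot: [0.769, 0.639, 0.0, -0.0]
contact_force: [-0.4, 0.1, 0.2]
width: 0.0854
finger_force: 0.0
t1.87 tcp [ 0.1973 -0.5121  0.231 ] phi 79.48 tilt 0.03 F [-0.4  0.1  0.2] w 0.0854
turn rows 0.02; then rows x 40.00 y 5.62 z 6.55
[[0.64214926 0.25584621 0.024     ]
 [0.40514164 0.29105906 0.024     ]]
-8.450767675459476 0.23960917594113898
```

```bash
python3 -m creep '[-1,1,1,0,0,0,0,-1,1,1,0,0,0,0,-1,1,1,0,0,0,0,-1,1,1,0,0,0,0,-1,1,1,0,0,0,0,-1,1,0.6,0,0,0,0,-1,1,0,0,0,0,0,-1,1,0,0,0,0,0,-1,1,0,0,0,0,0,-1,1,0,0,0,0,0,-1,1,0,0,0,0,0,-1,1,0,0,0,0,0,-1,1,0,0,0,0,0,-1,1,0,0,0,0,0,-1,1,0,0,0,0,0,-1,1,0,0,0,0,0,-1,1,0,0,0,0,0,-1,1,0,0,0,0,0,-1,1,0,0,0,0,0,-1,1,0,0,0,0,0]'
python3 -m creep '[-1,1,0,0,0,0,0,-1,1,0,0,0,0,0,-1,1,0,0,0,0,0,-1,1,0,0,0,0,0,-1,1,0,0,0,0,0,-1,1,0,0,0,0,0,-1,1,0,0,0,0,0,-1,1,0,0,0,0,0,-1,1,0,0,0,0,0,-1,1,0,0,0,0,0,-1,1,0,0,0,0,0,-1,1,0,0,0,0,0,-1,1,0,0,0,0,0,-1,1,0,0.5,0,0,0,-1,1,0,1,0,0,0,-1,1,0,1,0,0,0,-1,1,0,1,0,0,0,-1,1,0,1,0,0,0,-1,1,0,1,0,0,0,-1,1,0,1,0,0,0]'
python3 p.py .455 .2535 .002 79.4
```

```text
clock: 3.58
tcp_pos: [0.3794, -0.1387, 0.2313]
tool_rot: [0.768, 0.64, -0.0, 0.0]
contact_force: [0.3, -0.7, -0.4]
width: 0.0856
finger_force: 0.0
clock: 5.25
tcp_pos: [0.4521, 0.2547, 0.1002]
tool_rot: [0.768, 0.64, -0.0, 0.0]
contact_force: [0.3, -1.0, 0.4]
width: 0.0854
finger_force: 0.0
t5.25 tcp [0.4521 0.2547 0.1002] phi 79.58 tilt 0.01 F [ 0.3 -1.   0.4] w 0.0854
turn rows 0.05; then rows x -0.03 y 0.16 z 4.91
```

```bash
python3 -m creep '[-1,0,0.1,1,0,0,0,-1,0,0,1,0,0,0,-1,0,0,1,0,0,0,-1,0,0,1,0,0,0,-1,0,0,0.9,0,0,0,-1,0,0,0,0,0,0,1,0,0,0,0,0,0,1,0,0,0,0,0,0,1,0,0,0,0,0,0,1,0,0,0,0,0,0,1,0,0,0,0,0,0,1,0,0,0,0,0,0,1,0,0,0,0,0,0,1,0,0,0,0,0,0,1,0,0,-1,0,0,0,1,0,0,-1,0,0,0,1,0,0,-1,0,0,0,1,0,0,-1,0,0,0,1,0,0,-1,0,0,0]'
python3 p.py .490 -.3828 .1 79.4
```

```text
clock: 6.83
tcp_pos: [0.454, 0.2535, 0.1051]
tool_rot: [0.768, 0.64, 0.001, 0.0]
contact_force: [-0.1, 0.1, -0.5]
width: 0.0353
finger_force: 60.1
t6.83 tcp [0.454  0.2535 0.1051] phi 79.56 tilt 0.08 F [-0.1  0.1 -0.5] w 0.0353
turn rows 0.04; then rows x -30.94 y 7.62 z 0.25
```

```bash
python3 -m creep '[1,-1,0,0,0,0,0,1,-1,0,0,0,0,0,1,-1,0,0,0,0,0,1,-1,0,0,0,0,0,1,-1,0,0,0,0,0,1,-1,0,0,0,0,0,1,-1,0.5,0,0,0,0,1,-1,0.5,0,0,0,0,1,-1,0.5,0,0,0,0,1,-1,0.5,0,0,0,0,1,-1,0.5,0,0,0,0,1,-1,0.5,0,0,0,0,1,-1,0.5,0,0,0,0,1,-1,0.5,0,0,0,0,1,-1,0.5,0,0,0,0,1,-1,0.5,0,0,0,0,1,-1,0.5,0,0,0,0,1,-1,0.5,0,0,0,0,1,-1,0.5,0,0,0,0,1,-1,0.5,0,0,0,0]'
python3 -m creep '[1,-1,0.6,0,0,0,0,1,-1,0,0,0,0,0,1,-1,0,0,0,0,0,1,-1,0,0,0,0,0,1,-1,0,0,0,0,0,1,-1,0,0,0,0,0,1,-1,0,0,0,0,0,1,-1,0,0,0,0,0,1,-1,0,0,0,0,0,1,-1,0,1,0,0,0,1,-0.9,0,1,0,0,0,1,0,0,1,0,0,0,1,0,0,1,0,0,0,1,0,0,0,0,0,0,-1,0,0,0,0,0,0,-1,0,0,0,0,0,0,-1,0,0,0,0,0,0,-1,0,0,-1,0,0,0,-1,0,0,-1,0,0,0,-1,0,0,-1,0,0,0]'
python3 p.py .490 -.3828 .1 79.4
python3 - <<'E'
from h import *
s=snap('top');save(s,'t2.png');P=[cast(s,[p],.013)[0] for p in[]]
E
```

```text
clock: 8.5
tcp_pos: [0.5195, -0.1665, 0.1042]
tool_rot: [0.769, 0.64, 0.0, 0.001]
contact_force: [-0.1, 0.1, 0.4]
width: 0.0353
finger_force: 60.1
clock: 10.17
tcp_pos: [0.492, -0.3819, 0.0855]
tool_rot: [0.768, 0.64, 0.0, 0.001]
contact_force: [0.4, 0.1, -0.0]
width: 0.0857
finger_force: 0.0
t10.17 tcp [ 0.492  -0.3819  0.0855] phi 79.59 tilt 0.11 F [ 0.4  0.1 -0. ] w 0.0857
turn rows 0.05; then rows x -0.06 y -0.09 z -0.73
```

View pics/t2.png

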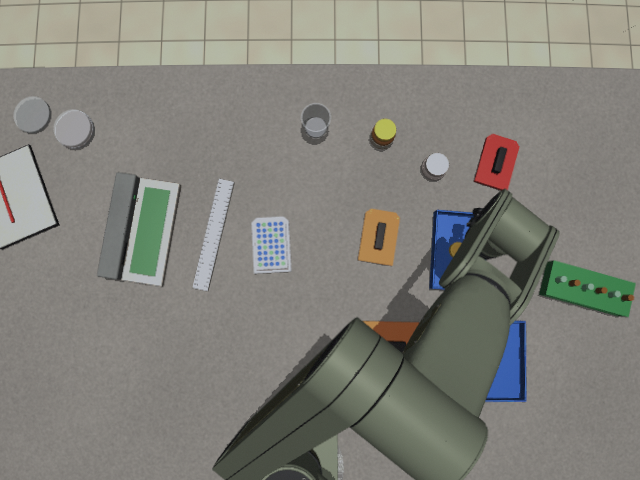

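The tray picture shows the cap inside the blue tray at about (455,248). Next is the bar, which sits about 18 mm too far along the edge. I'll grip it, place it just in front of the scanner, then push it flush with two open fingers.

```bash
python3 -m creep '[-1,1,-0.3,0,0,0,0,-1,1,-1,0,0,0,0,-1,1,-1,0,0,0,0,-1,1,-1,0,0,0,0,-1,1,0,0,0,0,0,-1,1,0,0,0,0,0,-1,1,0,0,0,0,0,-1,1,0,0,0,0,0,-1,1,0,0,0,0,0,-1,1,0,0,0,0,0,-1,1,0,0,0,0,0,-1,1,0,0,0,0,0,-1,1,0,0,0,0,0,-1,1,0,0,0,0,0,-1,1,0,0,0,0,0,-1,1,0,0,0,0,0,-1,1,0,0,0,0,0,-1,1,0,0,0,0,0,-1,1,0,0,0,0,0,-1,1,0,0,0,0,0]'
python3 -m creep '[-1,1,0,0,0,0,0,-1,1,0,0,0,0,0,-1,1,0,0,0,0,0,-1,1,0,0,0,0,0,-1,1,0,0,0,0,0,-1,1,0,0,0,0,0,-1,1,0,0,0,0,0,-1,1,0,0,0,0,0,-1,0,0,0,0,0,-1,-1,0,0,0,0,0,-1,-1,0,0,0,0,0,-1,-1,0,0,0,0,0,-1,-1,0,0,0,0,0,-1,-1,0,0,0,0,0,-1,-1,0,0,0,0,0,-1,-1,0,0,0,0,0,-1,-1,0,0,0,0,0,-1,-1,0,0,0,0,0,-1,-1,0,0,0,0,0,-1,-1,0,0,0,0,0,-1]'
python3 -m creep '[-1,0,0,0,0,0,-1,-1,0,0,0,0,0,-1,-1,0,0,0,0,0,-1,-1,0,0,0,0,0,-1,-1,0,0,0,0,0,-1,-1,0,0,0,0,0,-1,-1,0,0,0,0,0,-1,-1,0,0,0,0,0,-1,-1,0,0,0,0,0,-1,-1,0,0,0,0,0,-1]'
python3 p.py .528 .1805 0 167.3
python3 - <<'E'
from m import *
s=snap('scene'); m=masks(s)['yellow']
for c in comps(s,m,40): print([int(v.mean()) for v in np.nonzero(c)],int(c.sum()),rect(s,c,.022))
E
```

```text
clock: 11.88
tcp_pos: [0.4998, 0.0247, 0.0846]
tool_rot: [0.768, 0.64, 0.001, 0.001]
contact_force: [0.5, 0.1, 0.5]
width: 0.0853
finger_force: 0.0
clock: 13.55
tcp_pos: [0.5286, 0.1812, 0.0846]
tool_rot: [0.44, 0.898, 0.001, 0.001]
contact_force: [-0.4, 0.1, -0.3]
width: 0.0853
finger_force: 0.0
clock: 14.38
tcp_pos: [0.5286, 0.1812, 0.0846]
tool_rot: [0.106, 0.994, 0.001, 0.001]
contact_force: [0.1, 0.5, 0.6]
width: 0.0853
finger_force: 0.0
t14.38 tcp [0.5286 0.1812 0.0846] phi 167.79 tilt 0.16 F [0.1 0.5 0.6] w 0.0853
turn rows 0.12; then rows x 0.02 y -0.04 z 4.23
[292, 178] 189 [492.3, -380.4, 35.2, 35.1, 88.1]
[357, 295] 495 [738.1, -203.9, 50.7, 50.5, 55.6]
```

```bash
python3 -m creep '[-1,0,0,1,0,0,0,-1,0,0,1,0,0,0,-1,0,0,1,0,0,0,-1,0,0,1,0,0,0.1,-1,0,0,0.2,0,0,0,-1,0,0,0,0,0,0,1,0,0,0,0,0,0,1,0,0,0,0,0,0,1,0,0,0,0,0,0,1,0,0,0,0,0,0,1,0,0,0,0,0,0,1,0,0,0,0,0,0,1,0,0,0,0,0,0,1,0,0,0,0,0,0,1,0,0,-0.5,0,0,0,1,0,0,0,0,0,0]'
python3 p.py .5174 .232 .0 171.5
```

```text
clock: 15.77
tcp_pos: [0.5287, 0.181, 0.0108]
tool_rot: [0.112, 0.994, 0.0, 0.001]
contact_force: [1.4, 0.3, -2.2]
width: 0.0341
finger_force: 60.6
t15.77 tcp [0.5287 0.181  0.0108] phi 167.17 tilt 0.13 F [ 1.4  0.3 -2.2] w 0.0341
turn rows -1.08; then rows x 0.94 y 2.44 z 0.54
```

```bash
python3 -m creep '[1,0,0,0,0,0,-1,1,0.9,0.8,0,0,0,-0.1,1,0,0.8,0,0,0,0,1,0,0.8,0,0,0,0,1,0,0,0.5,0,0,0,1,0,0,0,0,0,0,0,0,0,0,0,0,0,0,0,0,0,0,0,0,0,0,0,0,0,0,0,0,0,0,-1,0,0,0,0,0,0,-1,0,0,0,0,0,0,-1,0,0,0,0,0,0,-1,0,0,0]'
python3 p.py .50 .14 .065 81.5
```

```text
clock: 16.85
tcp_pos: [0.5171, 0.2304, 0.0798]
tool_rot: [0.074, 0.997, -0.0, -0.0]
contact_force: [0.6, 0.4, -0.6]
width: 0.0426
finger_force: 0.0
t16.85 tcp [0.5171 0.2304 0.0798] phi 171.53 tilt 0.07 F [ 0.6  0.4 -0.6] w 0.0426
turn rows 22.51; then rows x -4.60 y -0.18 z 0.74
```

```bash
python3 -m creep '[-1,0,-0.8,0,0,0,0,-1,0,-0.8,0,0,0,0,-1,0,-0.8,0,0,0,1,-1,0,0,0,0,0,1,-1,0,0,0,0,0,1,-1,0,0,0,0,0,1,-1,0,0,0,0,0,1,-1,0,0,0,0,0,1,-1,0,0,0,0,0,1,-1,0,0,0,0,0,1,-1,0,0,0,0,0,1,-1,0,0,0,0,0,1,-1,0,0,0,0,0,1,-1,0,0,0,0,0,1,-1,0,0,0,0,0,1,-1,0,0,0,0,0,1,-1,0,0,0,0,0,1,-1,0,0,0,0,0,1,-1,0,0,0,0,0,1,-1,0,0,0,0,0,1]'
python3 -m creep '[-1,0,0,0,0,0,1,-1,0,0,0,0,0,1,-1,0,0,0,0,0,1,-1,0,0,0,0,0,1,-1,0,0,0,0,0,0.5]'
python3 p.py .5103 .184 -.007 81.5
```

```text
clock: 18.52
tcp_pos: [0.5095, 0.1822, 0.0783]
tool_rot: [0.647, 0.762, -0.001, -0.0]
contact_force: [0.3, 0.2, -0.4]
width: 0.0855
finger_force: 0.0
clock: 18.93
tcp_pos: [0.5095, 0.1822, 0.0783]
tool_rot: [0.758, 0.652, -0.001, -0.0]
contact_force: [-0.5, -0.2, -0.1]
width: 0.0853
finger_force: 0.0
t18.93 tcp [0.5095 0.1822 0.0783] phi 81.36 tilt 0.13 F [-0.5 -0.2 -0.1] w 0.0853
turn rows -0.03; then rows x 0.10 y 0.03 z 4.26
```

```bash
python3 -m creep '[-1,0,0,1,0,0,0,-1,0,0,1,0,0,0,-1,0,0,1,0,0,0,-1,0,0,1,0,0,0,-1,0,0,0.2,0,0,0,-1,0.3,0,0,0,0,0,-1,0.3,0,0,0,0,0,-1,0.3,0,0,0,0,0,-1,0.3,0,0,0,0,0,-1,0.3,0,0,0,0,0,-1,0.3,0,0,0,0,0,-1,0.1,0,0,0,0,0,-1,0,0,0,0,0,0]'
python3 p.py .5167 .227 -.007 81.5
python3 - <<'E'
from h import *
for n in('top','scene'):
    s=snap(n); p=proj(s,[.52,.22,.012])[0].astype(int); print(n,p)
    a=s['image'][p[1]-75:p[1]+75,p[0]-100:p[0]+100,::-1]
    cv2.imwrite(f'pics/b_{n}.png',cv2.resize(a,None,fx=3,fy=3,interpolation=2))
a=np.hstack([cv2.imread(f'pics/b_{n}.png')[:, 100:500] for n in('top','scene')]);cv2.imwrite('pics/b.png',a)
E
```

```text
clock: 20.02
tcp_pos: [0.5164, 0.2218, -0.0039]
tool_rot: [0.757, 0.654, 0.001, 0.0]
contact_force: [-1.3, -2.4, 5.9]
width: 0.0856
finger_force: 2.9
t20.02 tcp [ 0.5164  0.2218 -0.0039] phi 81.62 tilt 0.08 F [-1.3 -2.4  5.9] w 0.0856
turn rows 0.03; then rows x 0.26 y -0.02 z 0.16
top [195 236]
scene [419 216]
```

View pics/b.png

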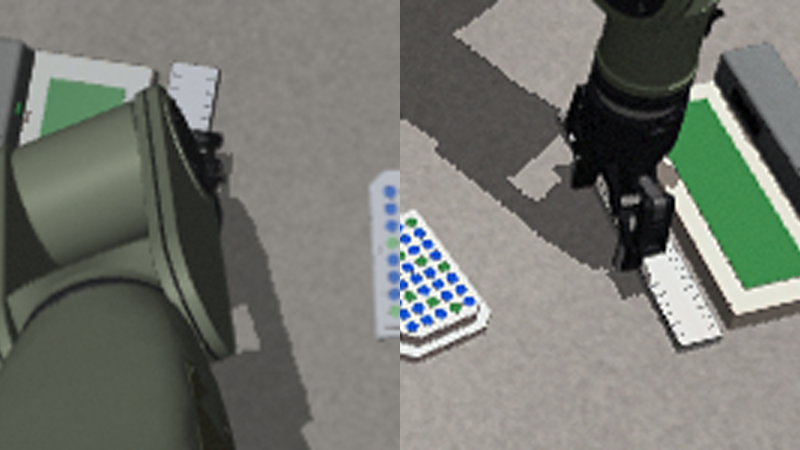

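The view shows the fingers on the bar's near side, with the bar close to the deck and roughly parallel to it. The upward 6 N suggests the tips are touching the bench, so I'll raise slightly and push on gently.

```bash
python3 -m creep '[-1,0,0,-0.25,0,0,0,-1,0,0,0,0,0,0]'
python3 -m creep '[-1,0.1,0,0,0,0,0,-1,0.1,0,0,0,0,0,-1,0,0,0,0,0,0]'; python3 -m creep '[-1,0.1,0,0,0,0,0,-1,0,0,0,0,0,0]';python3 p.py .5167 .227 -.007 81.5
```

```text
clock: 20.28
tcp_pos: [0.5166, 0.2219, 0.0011]
tool_rot: [0.757, 0.653, 0.001, 0.0]
contact_force: [-0.2, 0.2, 1.2]
width: 0.0854
finger_force: 0.0
clock: 20.53
tcp_pos: [0.5166, 0.2257, 0.0002]
tool_rot: [0.757, 0.653, 0.0, -0.0]
contact_force: [-0.5, 0.1, -0.2]
width: 0.0855
finger_force: 0.0
clock: 20.7
tcp_pos: [0.5168, 0.2274, 0.0001]
tool_rot: [0.757, 0.653, -0.0, -0.0]
contact_force: [0.6, 0.1, 0.6]
width: 0.0854
finger_force: 0.0
t20.70 tcp [5.168e-01 2.274e-01 1.000e-04] phi 81.58 tilt 0.00 F [0.6 0.1 0.6] w 0.0854
turn rows 0.02; then rows x -0.02 y -0.00 z 0.36
```

```bash
python3 - <<'E'
from h import *
s=snap('scene'); p=proj(s,[.53,.22,.012])[0].astype(int); print(p)
a=s['image'][p[1]-45:p[1]+55,p[0]-60:p[0]+60,::-1]
cv2.imwrite('pics/c.png',cv2.resize(a,None,fx=6,fy=6,interpolation=cv2.INTER_CUBIC))
q=np.array([.5168,.2274]); n=np.array([.147,.989]); e=np.array([.989,-.147])
print(proj(s,[[*(q+.011*n+.05*e),0.012],[*(q+.011*n+.1*e),0.012],[*(q+.047*n+.1*e),0.012]])-p+[60,45])
E
```

```text
[421 218]
[[72.81592425 55.55120094]
 [81.3814527  71.53401211]
 [95.25311927 68.17825678]]
```

View pics/c.png

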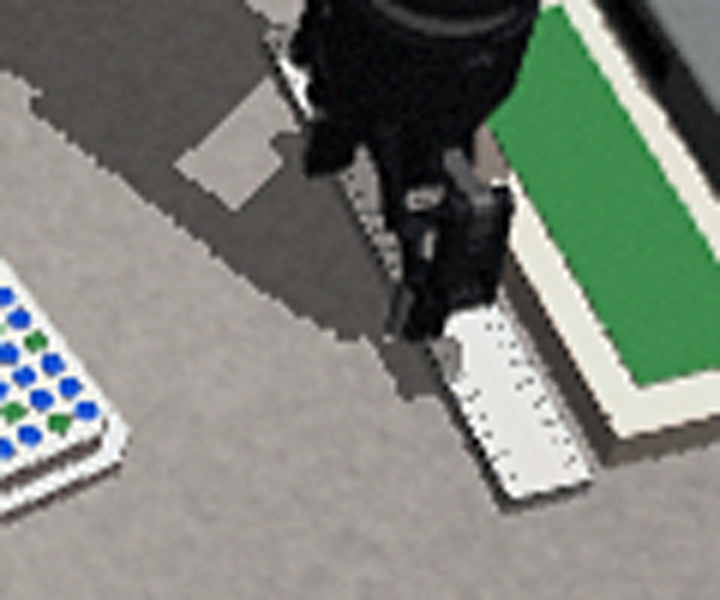

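The crop shows the open fingertips at about (430,335), riding just over the bar's near edge, and a dark gap still between bar and deck at (540,320). I'll back off, go lower and push again.

```bash
python3 -m creep '[-1,0,0,-0.2,0,0,0,-1,-1,0,0,0,0,0,-1,-0.6,0,0,0,0,0,-1,0,0,0.6,0,0,0,-1,0,0,0.1,0,0,0,-1,0,0,0,0,0,0]'; python3 -m creep '[-1,0,0,0.1,0,0,0,-1,0,0,0,0,0,0]'
python3 p.py .5167 .227 -.007 81.5
```

```text
clock: 21.25
tcp_pos: [0.5115, 0.1949, -0.0102]
tool_rot: [0.757, 0.653, -0.001, -0.0]
contact_force: [0.4, -0.6, 0.3]
width: 0.0855
finger_force: 0.0
clock: 21.42
tcp_pos: [0.5122, 0.1956, -0.0117]
tool_rot: [0.757, 0.653, 0.0, 0.0]
contact_force: [0.5, 0.2, 0.5]
width: 0.0855
finger_force: 0.0
t21.42 tcp [ 0.5122  0.1956 -0.0117] phi 81.58 tilt 0.01 F [0.5 0.2 0.5] w 0.0855
turn rows 0.02; then rows x 1.58 y -0.01 z -0.23
```

```bash
python3 -m creep '[-1,0.3,0,-0.05,0,0,0,-1,0.3,0,0,0,0,0,-1,0.3,0,0,0,0,0,-1,0.2,0,0,0,0,0,-1,0.1,0,0,0,0,0]'; python3 -m creep '[-1,0.1,0,0,0,0,0,-1,0.1,0,0,0,0,0]'; python3 -m creep '[-1,0.1,0,0,0,0,0,-1,0.05,0,0,0,0,0]';python3 p.py .5167 .227 -.0105 81.5
```

```text
clock: 21.83
tcp_pos: [0.5159, 0.2203, -0.0106]
tool_rot: [0.757, 0.654, 0.0, 0.0]
contact_force: [-0.4, -0.4, -0.2]
width: 0.0853
finger_force: 0.0
clock: 22.0
tcp_pos: [0.516, 0.2229, -0.0107]
tool_rot: [0.757, 0.653, -0.001, 0.0]
contact_force: [-0.1, -2.3, 1.4]
width: 0.0851
finger_force: 1.4
clock: 22.17
tcp_pos: [0.5164, 0.2259, -0.0107]
tool_rot: [0.757, 0.653, -0.0, 0.0]
contact_force: [0.3, -2.3, 1.5]
width: 0.0855
finger_force: 1.4
t22.17 tcp [ 0.5164  0.2259 -0.0107] phi 81.57 tilt 0.05 F [ 0.3 -2.3  1.5] w 0.0855
turn rows 0.02; then rows x 0.06 y 0.01 z -0.01
```

Pushing the bar now (about 2 N of friction). Continuing until the force rises.

```bash
for i in 1; do :; done; python3 -m creep '[-1,0.1,0,0,0,0,0,-1,0.1,0,0,0,0,0]'; python3 -m creep '[-1,0.1,0,0,0,0,0,-1,0,0,0,0,0,0]'; python3 -m creep '[-1,0.1,0,0,0,0,0,-1,0,0,0,0,0,0]'; python3 -m creep '[-1,0.1,0,0,0,0,0,-1,0,0,0,0,0,0]'
```

```text
clock: 22.33
tcp_pos: [0.5171, 0.2299, -0.0107]
tool_rot: [0.757, 0.653, -0.0, 0.0]
contact_force: [-1.3, -1.7, 1.9]
width: 0.0855
finger_force: 1.3
clock: 22.5
tcp_pos: [0.5174, 0.2322, -0.0108]
tool_rot: [0.757, 0.653, -0.0, -0.0]
contact_force: [-0.6, -1.8, 0.4]
width: 0.0857
finger_force: 1.3
clock: 22.67
tcp_pos: [0.5173, 0.2323, -0.0108]
tool_rot: [0.757, 0.653, -0.002, 0.001]
contact_force: [-0.2, -10.6, 4.3]
width: 0.0854
finger_force: 4.9
clock: 22.83
tcp_pos: [0.5173, 0.2324, -0.0108]
tool_rot: [0.757, 0.653, -0.003, 0.001]
contact_force: [-0.3, -17.8, 5.4]
width: 0.0853
finger_force: 8.5
```

The bar is pressed flush at about 18 N. Back off, rise, go to the plate's near side, and look at the bar.

```bash
python3 -m creep '[-1,0.1,0,0,0,0,0,-1,-0.6,0,0,0,0,0,-1,-0.6,0,0,0,0,0,-1,0,0,-1,0,0,0,-1,0,0,-1,0,0,0,-1,0,0,-1,0,0,0,-1,0,0,-1,0,0,0,-1,-1,0.6,-0.5,0,0,0,-1,-1,0,0,0,0,0,-1,-1,0,0,0,0,0,-1,-1,0,0,0,0,0,-1,-1,0,0,0,0,0,-1,-1,0,0,0,0,0,-1,-1,0,0,0,0,0,-1,-1,0,0,0,0,0,-1,-1,0,0,0,0,0,-1,-1,0,0,0,0,0,-1,-1,0,0,0,0,0]'
python3 -m creep '[-1,-1,0,0,0,0,0,-1,0,0,0,0,0,0]'
python3 p.py .489 -.035 -.0105 81.5
python3 - <<'E'
from m import *
for n in('scene','top'):
    s=snap(n); M=masks(s)
    m=cv2.morphologyEx(M['white'],cv2.MORPH_CLOSE,np.ones((3,3)))
    for c in comps(s,m,100):
        ys,xs=np.nonzero(c); P=cast(s,[[xs.mean(),ys.mean()]],.012)[0]
        if .4<P[0]<.65 and -.1<P[1]<.45: print(n,int(xs.mean()),int(ys.mean()),int(c.sum()),rect(s,c,.012))
s=snap('scene')
cv2.imwrite('pics/d.png',cv2.resize(s['image'][140:300,320:540,::-1],None,fx=3.6,fy=3.6,interpolation=cv2.INTER_CUBIC))
E
```

```text
clock: 24.33
tcp_pos: [0.4945, -0.0058, 0.0793]
tool_rot: [0.757, 0.653, 0.001, 0.0]
contact_force: [0.3, 1.1, -0.1]
width: 0.0853
finger_force: 0.0
clock: 24.5
tcp_pos: [0.4912, -0.0271, 0.0793]
tool_rot: [0.758, 0.652, 0.0, 0.0]
contact_force: [0.4, 0.2, 0.3]
width: 0.0851
finger_force: 0.0
t24.50 tcp [ 0.4912 -0.0271  0.0793] phi 81.41 tilt 0.04 F [0.4 0.2 0.3] w 0.0851
turn rows -0.02; then rows x -0.41 y -0.05 z 4.49
scene 448 211 2445 [528.9, 310.8, 259.6, 145.5, -6.1]
scene 359 238 815 [509.1, 42.8, 137.8, 97.2, 3.6]
top 165 233 3107 [528.0, 307.0, 257.1, 131.4, -8.6]
top 254 232 151 [521.8, 86.2, 86.5, 18.2, -9.4]
```

View pics/d.png

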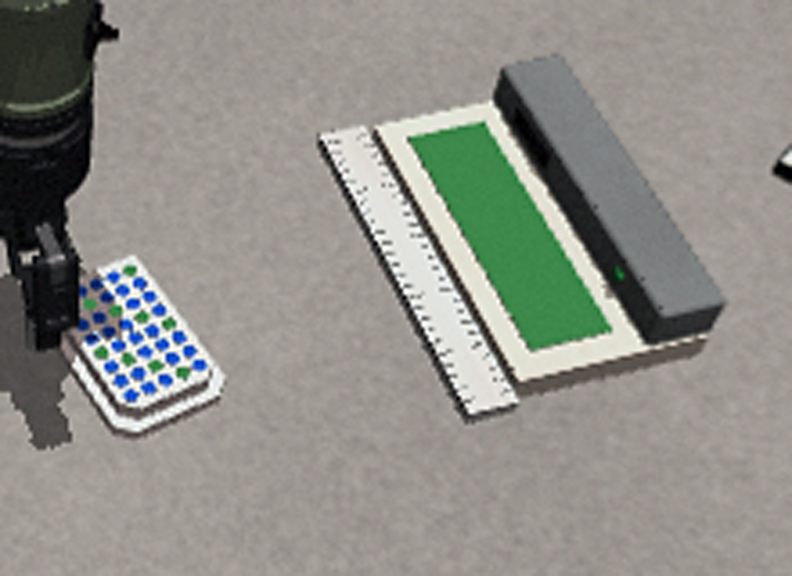

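The bar lies flush along the deck from about (345,130) to (490,410), with similar overhang at both ends. Now to the plate: descend beside it and push.

```bash
python3 -m creep '[-1,-0.8,0,1,0,0,0,-1,0,0,1,0,0,0,-1,0,0,1,0,0,0,-1,0,0,1,0,0,0,-1,0,0,0.5,0,0,0,-1,0,0,0,0,0,0]'
python3 -m creep '[-1,0.3,0,0,0,0,0,-1,0.3,0,0,0,0,0,-1,0.3,0,0,0,0,0,-1,0.3,0,0,0,0,0,-1,0.3,0,0,0,0,0,-1,0.3,0,0,0,0,0,-1,0.3,0,0,0,0,0,-1,0.3,0,0,0,0,0,-1,0.3,0,0,0,0,0,-1,0.3,0,0,0,0,0,-1,0.3,0,0,0,0,0,-1,0.3,0,0,0,0,0]'
python3 p.py .5047 .1478 -.0105 81.5
python3 - <<'E'
from m import *
s=snap('scene')
cv2.imwrite('pics/e.png',cv2.resize(s['image'][140:300,320:540,::-1],None,fx=3.6,fy=3.6,interpolation=cv2.INTER_CUBIC))
E
```

```text
clock: 25.15
tcp_pos: [0.489, -0.0398, -0.012]
tool_rot: [0.757, 0.654, -0.0, -0.001]
contact_force: [-0.5, 1.2, 0.5]
width: 0.0856
finger_force: 0.0
clock: 26.15
tcp_pos: [0.5, 0.031, -0.0107]
tool_rot: [0.757, 0.653, 0.0, 0.0]
contact_force: [-0.7, -2.0, -0.0]
width: 0.0855
finger_force: 0.7
t26.15 tcp [ 0.5     0.031  -0.0107] phi 81.56 tilt 0.02 F [-0.7 -2.  -0. ] w 0.0855
turn rows 0.01; then rows x 5.81 y -0.63 z -0.01
```

View pics/e.png

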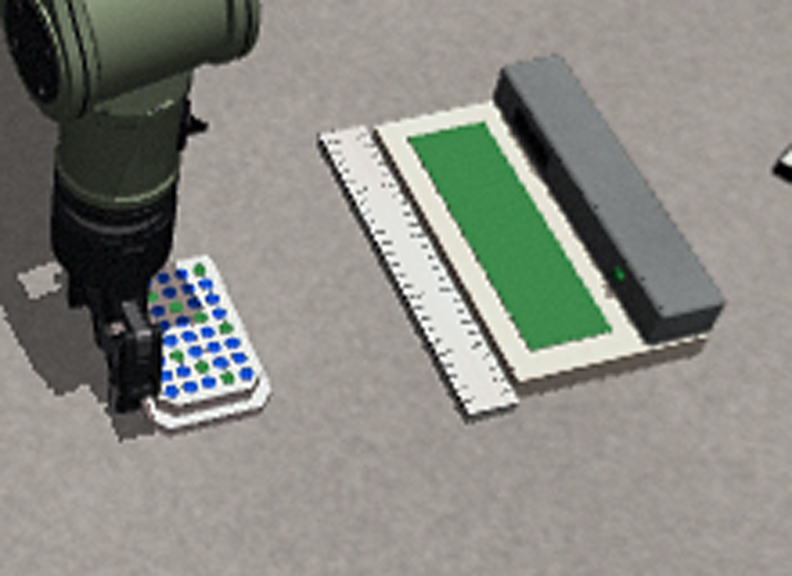

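The plate has turned parallel to the bar and both fingers bear on its long side. I'll keep pushing.

```bash
python3 -m creep '[-1,0.3,0,0,0,0,0,-1,0.3,0,0,0,0,0,-1,0.3,0,0,0,0,0,-1,0.3,0,0,0,0,0,-1,0.3,0,0,0,0,0,-1,0.3,0,0,0,0,0,-1,0.3,0,0,0,0,0,-1,0.3,0,0,0,0,0,-1,0.3,0,0,0,0,0,-1,0.3,0,0,0,0,0,-1,0.3,0,0,0,0,0,-1,0.3,0,0,0,0,0,-1,0.3,0,0,0,0,0,-1,0.3,0,0,0,0,0,-1,0.3,0,0,0,0,0,-1,0.3,0,0,0,0,0,-1,0.2,0,0,0,0,0,-1,0.1,0,0,0,0,0,-1,0.1,0,0,0,0,0]'
python3 p.py .517 .1478 -.0105 81.5
python3 -m creep '[-1,0.1,0,0,0,0,0,-1,0.1,0,0,0,0,0]'; python3 -m creep '[-1,0.1,0,0,0,0,0,-1,0,0,0,0,0,0]'; python3 -m creep '[-1,0.1,0,0,0,0,0,-1,0,0,0,0,0,0]'
```

```text
clock: 27.78
tcp_pos: [0.515, 0.1336, -0.0107]
tool_rot: [0.757, 0.653, -0.0, 0.0]
contact_force: [-0.1, -3.5, 3.0]
width: 0.0853
finger_force: 1.4
t27.78 tcp [ 0.515   0.1336 -0.0107] phi 81.59 tilt 0.02 F [-0.1 -3.5  3. ] w 0.0853
turn rows 0.02; then rows x 0.72 y -0.01 z -0.01
clock: 27.95
tcp_pos: [0.5156, 0.1373, -0.0107]
tool_rot: [0.757, 0.653, -0.0, 0.0]
contact_force: [0.3, -2.5, 2.5]
width: 0.0853
finger_force: 1.4
clock: 28.12
tcp_pos: [0.516, 0.1396, -0.0107]
tool_rot: [0.757, 0.653, 0.0, -0.0]
contact_force: [0.3, -0.5, 0.4]
width: 0.085
finger_force: 0.4
clock: 28.28
tcp_pos: [0.5162, 0.1415, -0.0108]
tool_rot: [0.757, 0.653, 0.0, -0.0]
contact_force: [0.1, -1.7, 0.8]
width: 0.0857
finger_force: 0.5
```

```bash
python3 -m creep '[-1,0.1,0,0,0,0,0,-1,0.1,0,0,0,0,0]'; python3 -m creep '[-1,0.1,0,0,0,0,0,-1,0,0,0,0,0,0]'; python3 -m creep '[-1,0.1,0,0,0,0,0,-1,0,0,0,0,0,0]';  python3 -m creep '[-1,0.05,0,0,0,0,0,-1,0,0,0,0,0,0]'
```

```text
clock: 28.45
tcp_pos: [0.5167, 0.1453, -0.0108]
tool_rot: [0.757, 0.653, -0.0, -0.0]
contact_force: [-0.3, -2.6, 0.7]
width: 0.0856
finger_force: 1.0
clock: 28.62
tcp_pos: [0.5166, 0.146, -0.0108]
tool_rot: [0.757, 0.653, -0.001, 0.0]
contact_force: [-0.3, -8.2, 2.1]
width: 0.0854
finger_force: 4.4
clock: 28.78
tcp_pos: [0.5166, 0.1461, -0.0108]
tool_rot: [0.757, 0.653, -0.003, 0.001]
contact_force: [0.3, -17.9, 4.6]
width: 0.085
finger_force: 8.5
clock: 28.95
tcp_pos: [0.5165, 0.1461, -0.0108]
tool_rot: [0.757, 0.654, -0.003, 0.001]
contact_force: [-0.6, -20.5, 5.2]
width: 0.0854
finger_force: 10.4
```

The plate stopped where predicted, 85.5 mm short of the bar contact position, and pressed at 20 N. Back off, travel to the lid and turn; measure the plate from above on the way.

```bash
python3 -m creep '[-1,-0.5,0,0,0,0,0,-1,-0.6,0,0,0,0,0,-1,0,0,-1,0,0,0,-1,0,0,-1,0,0,0,-1,0,0,-1,0,0,0,-1,0,0,-1,0,0,0,-1,-1,0.8,-1,0,0,0,-1,-1,1,-0.5,0,0,0,-1,-1,1,0,0,0,0,-1,-1,0,0,0,0,0,-1,-1,0,0,0,0,0,-1,-1,0,0,0,0,0,-1,-1,0,0,0,0,0,-1,-1,0,0,0,0,0,-1,-1,0,0,0,0,0,-1,-1,0,0,0,0,0,-1,-1,0,0,0,0,0,-1,-1,0,0,0,0,0,-1,-1,0,0,0,0,0,-1,-1,0,0,0,0,0]'
python3 -m creep '[-1,-1,0,0,0,0,-1,-1,-1,0,0,0,0,-1,-1,0,0,0,0,0,-1,-1,0,0,0,0,0,-1,-1,0,0,0,0,0,-1,-1,0,0,0,0,0,-1,-1,0,0,0,0,0,-1,-1,0,0,0,0,0,-1,-1,0,0,0,0,0,-1,-1,0,0,0,0,0,-1,-1,0,0,0,0,0,-1,-1,0,0,0,0,0,-1,-1,0,0,0,0,0,-1,-1,0,0,0,0,0,-1,-1,0,0,0,0,0,-1,-1,0,0,0,0,0,-1,-1,0,0,0,0,0,-1,-1,0,0,0,0,0,-1,-1,0,0,0,0,0,-1,-1,0,0,0,0,0,-1]'
python3 p.py .522 -.201 .1 170.5
python3 - <<'E'
from m import *
for n in('top','scene'):
    s=snap(n); save(s,f'f_{n}.png'); M=masks(s)
    m=M['white']
    for c in comps(s,cv2.morphologyEx(m,cv2.MORPH_CLOSE,np.ones((3,3))),100):
        ys,xs=np.nonzero(c); P=cast(s,[[xs.mean(),ys.mean()]],.012)[0]
        if .4<P[0]<.65 and -.1<P[1]<.45: print(n,int(xs.mean()),int(ys.mean()),int(c.sum()),rect(s,c,.012))
    # well centroids (blue+green dots on plate top)
    hsv=cv2.cvtColor(s['image'],cv2.COLOR_RGB2HSV); w=cv2.inRange(hsv,(40,60,40),(125,255,255))
    B=proj(s,[.53,.20,.024])[0]
    pr=np.zeros_like(w); cv2.circle(pr,tuple(int(v) for v in B),33 if n=='top' else 36,255,-1)
    e=np.array([.989,-.147]);nn=np.array([.147,.989]);pts=[]
    ys,xs=np.nonzero(w&pr)
    P=cast(s,np.c_[xs,ys],.024)[:,:2]; k=((P-[.5236,.2735])@nn)<-.035
    P=P[k]; (x,y),(a,b),g=cv2.minAreaRect((P*1000).astype(np.float32)); print('wells',n,x,y,a,b,g,P.mean(0))
E
```

```text
clock: 30.62
tcp_pos: [0.5284, -0.1576, 0.0992]
tool_rot: [0.757, 0.653, 0.0, -0.0]
contact_force: [0.2, -0.5, 0.5]
width: 0.0852
finger_force: 0.0
clock: 32.28
tcp_pos: [0.5241, -0.1963, 0.0991]
tool_rot: [0.158, 0.987, 0.0, 0.0]
contact_force: [-0.0, 0.3, -0.3]
width: 0.0851
finger_force: 0.0
t32.28 tcp [ 0.5241 -0.1963  0.0991] phi 161.77 tilt 0.04 F [-0.   0.3 -0.3] w 0.0851
turn rows -2.18; then rows x 0.06 y -0.25 z -0.05
top 176 232 4479 [521.9, 265.1, 257.4, 216.4, -8.5]
wells top 532.672607421875 195.42672729492188 60.880184173583984 100.07151794433594 81.49100494384766 [0.53295256 0.19602458]
scene 438 214 3478 [523.7, 266.6, 260.5, 234.5, -6.1]
wells scene 535.4212036132812 197.57456970214844 61.76444625854492 100.9599609375 81.68647003173828 [0.5367405  0.19807337]
```

View pics/f_top.png

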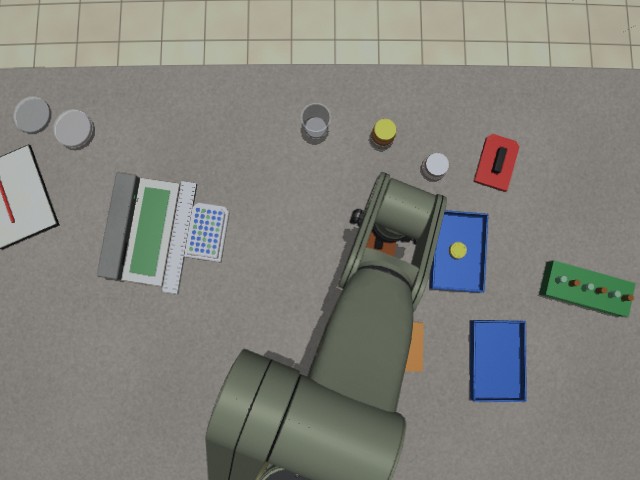

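The top view shows the plate at (206,232) against the bar at (178,237), the bar against the scanner, and the cap in the tray at (458,250). From the well centres, the lid has to go +12.0 mm in x, +397.5 mm in y, and to tool yaw 171.5°. Now gripping the lid.

```bash
python3 -m creep '[-1,0,0,0,0,0,-1,-1,0,0,0,0,0,-1,-1,0,-0.2,0,0,0,-0.2,-1,0,0,1,0,0,0,-1,0,0,1,0,0,0,-1,0,0,1,0,0,0,-1,0,0,1,0,0,0,-1,0,0,0.15,0,0,0,-1,0,0,0,0,0,0]'
python3 p.py .522 -.201 .016 170.5
```

```text
clock: 33.13
tcp_pos: [0.5225, -0.2003, 0.0152]
tool_rot: [0.085, 0.996, 0.0, -0.001]
contact_force: [-0.5, 0.2, -0.1]
width: 0.0853
finger_force: 0.0
t33.13 tcp [ 0.5225 -0.2003  0.0152] phi 170.27 tilt 0.17 F [-0.5  0.2 -0.1] w 0.0853
turn rows -0.06; then rows x 0.02 y -0.04 z -0.04
```

```bash
python3 -m creep '[1,0,0,0,0,0,0,1,0,0,0,0,0,0,1,0,0,0,0,0,0,1,0,0,0,0,0,0,1,0,0,0,0,0,0,1,0,0,0,0,0,0,1,0,0,0,0,0,0,1,0,0,0,0,0,0,1,0,0,0,0,0,0,1,0,0,0,0,0,0]'
python3 p.py .522 -.201 .016 170.5
python3 - <<'E'
from m import *
for n in('scene','top'):
    s=snap(n)
    for c in comps(s,masks(s)['orange'],80):
        print(n,int(c.sum()),rect(s,c,.013))
E
python3 -m creep '[1,0,0,-1,0,0,0,1,0,0,-1,0,0,0,1,0,0,-1,0,0,0,1,0,0,-1,0,0,0]'
python3 p.py .534 .1965 .045 171.55
```

```text
clock: 33.97
tcp_pos: [0.5239, -0.2006, 0.0171]
tool_rot: [0.084, 0.996, -0.0, 0.001]
contact_force: [-0.5, 0.3, 5.9]
width: 0.0166
finger_force: 60.3
t33.97 tcp [ 0.5239 -0.2006  0.0171] phi 170.37 tilt 0.08 F [-0.5  0.3  5.9] w 0.0166
turn rows -0.03; then rows x 0.09 y -0.03 z 0.06
scene 873 [270.0, -249.2, 111.2, 93.2, -1.6]
scene 834 [543.8, -203.4, 83.6, 80.7, -9.5]
top 428 [270.2, -283.7, 105.6, 25.8, -2.7]
clock: 34.4
tcp_pos: [0.5229, -0.2002, 0.0966]
tool_rot: [0.084, 0.996, 0.0, -0.001]
contact_force: [0.3, 0.4, -1.4]
width: 0.0167
finger_force: 59.3
t34.40 tcp [ 0.5229 -0.2002  0.0966] phi 170.36 tilt 0.08 F [ 0.3  0.4 -1.4] w 0.0167
turn rows -0.30; then rows x 2.37 y 19.70 z 2.58
```

```bash
python3 -m creep '[1,0.8,1,0,0,0,-0.3,1,0.8,1,0,0,0,0,1,0.8,1,0,0,0,0,1,0,1,0,0,0,0,1,0,1,0,0,0,0,1,0,1,0,0,0,0,1,0,1,0,0,0,0,1,0,1,0,0,0,0,1,0,1,0,0,0,0,1,0,1,0,0,0,0,1,0,1,0,0,0,0,1,0,1,0,0,0,0,1,0,1,0,0,0,0,1,0,1,0,0,0,0,1,0,1,0,0,0,0,1,0,1,0,0,0,0,1,0,1,0,0,0,0,1,0,1,0,0,0,0,1,0,1,0,0,0,0,1,0,0.7,0,0,0,0]'
python3 -m creep '[1,0,0,1,0,0,0,1,0,0,1,0,0,0,1,0,0,0,0,0,0]'
python3 p.py .5348 .1973 .045 171.55
python3 - <<'E'
from m import *
s=snap('scene'); z=status.state()['tcp_pos'][2]-.0171+.013
for c in comps(s,masks(s)['orange'],80): print(int(c.sum()),rect(s,c,z))
a=s['image'][150:300,330:530,::-1]; cv2.imwrite('pics/g.png',cv2.resize(a,None,fx=4,fy=4,interpolation=cv2.INTER_CUBIC))
E
```

```text
clock: 36.07
tcp_pos: [0.534, 0.1982, 0.0958]
tool_rot: [0.073, 0.997, 0.0, -0.0]
contact_force: [0.2, -0.5, -1.1]
width: 0.0164
finger_force: 59.4
clock: 36.32
tcp_pos: [0.5313, 0.1959, 0.0527]
tool_rot: [0.073, 0.997, -0.002, -0.004]
contact_force: [-0.4, 0.2, -2.1]
width: 0.0167
finger_force: 59.3
t36.32 tcp [0.5313 0.1959 0.0527] phi 171.60 tilt 0.47 F [-0.4  0.2 -2.1] w 0.0167
turn rows 0.01; then rows x -0.16 y 0.09 z 0.38
1676 [304.7, -215.3, 161.1, 106.8, 88.3]
767 [532.6, 195.1, 124.2, 80.9, -8.2]
```

View pics/g.png

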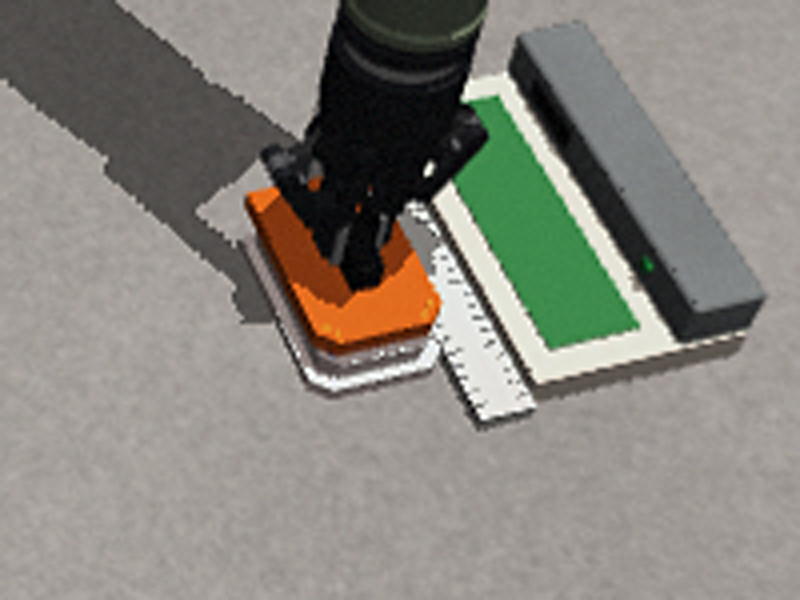

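The crop shows the lid above the plate with cut corners at the same (near, +x) end, about 2–3 mm off centre. I'll settle and measure again.

```bash
python3 -m creep '[1,-0.1,0.1,0.2,0,0,0,1,0,0,0,0,0,0,1,0,0,0,0,0,0,1,0,0,0,0,0,0]'
python3 p.py .5346 .198 .0311 171.55
python3 - <<'E'
from m import *
for i in range(2):
    s=snap('scene'); t=status.state()['tcp_pos']; z=t[2]-.0171+.013
    for c in comps(s,masks(s)['orange'],80): print(np.round(t,4),int(c.sum()),rect(s,c,z))
E
```

```text
clock: 36.7
tcp_pos: [0.5371, 0.1983, 0.0531]
tool_rot: [0.074, 0.997, 0.0, 0.001]
contact_force: [-0.3, 0.1, -1.2]
width: 0.0167
finger_force: 59.3
t36.70 tcp [0.5371 0.1983 0.0531] phi 171.55 tilt 0.09 F [-0.3  0.1 -1.2] w 0.0167
turn rows -0.00; then rows x 0.12 y -0.03 z 1.10
[0.5369 0.1983 0.0531] 1676 [303.6, -215.1, 161.3, 107.0, 88.3]
[0.5369 0.1983 0.0531] 777 [537.1, 198.6, 123.8, 81.2, -8.2]
[0.5368 0.1983 0.0529] 1677 [303.4, -215.5, 162.0, 107.0, 88.3]
[0.5368 0.1983 0.0529] 779 [537.0, 198.7, 123.8, 81.2, -8.2]
```

```bash
python3 -m creep '[1,0.09,-0.06,0,0,0,0,1,0,0,0.3,0,0,0,1,0,0,0.2,0,0,0,1,0,0,0,0,0,0,1,0,0,0,0,0,0]'; python3 p.py .535 .1973 .0311 171.55
python3 -m creep '[1,0,0,0.1,0,0,0,1,0,0,0.1,0,0,0,1,0,0,0,0,0,0]'; python3 p.py .535 .1973 .0311 171.55
```

```text
clock: 37.22
tcp_pos: [0.5341, 0.1972, 0.0417]
tool_rot: [0.074, 0.997, -0.0, -0.001]
contact_force: [-0.8, -0.2, -0.5]
width: 0.0169
finger_force: 59.3
t37.22 tcp [0.5341 0.1972 0.0417] phi 171.57 tilt 0.07 F [-0.8 -0.2 -0.5] w 0.0169
turn rows 0.00; then rows x -0.04 y 0.01 z 0.53
clock: 37.47
tcp_pos: [0.5343, 0.1973, 0.0379]
tool_rot: [0.074, 0.997, -0.0, -0.0]
contact_force: [0.7, 0.2, -1.0]
width: 0.0165
finger_force: 59.3
t37.47 tcp [0.5343 0.1973 0.0379] phi 171.57 tilt 0.04 F [ 0.7  0.2 -1. ] w 0.0165
turn rows 0.00; then rows x -0.03 y 0.00 z 0.34
```

The rim is about 3 mm below the plate's top with no resistance, so the lid is going on. Lowering the rest of the way.

```bash
python3 -m creep '[1,0,0,0.1,0,0,0,1,0,0,0.1,0,0,0,1,0,0,0,0,0,0]'; python3 -m creep '[1,0,0,0.1,0,0,0,1,0,0,0,0,0,0]'; python3 -m creep '[1,0,0,0.08,0,0,0,1,0,0,0,0,0,0]';  python3 p.py .535 .1973 .0311 171.55
```

```text
clock: 37.72
tcp_pos: [0.5342, 0.1973, 0.0339]
tool_rot: [0.074, 0.997, -0.0, -0.0]
contact_force: [-1.0, 0.0, -1.3]
width: 0.0166
finger_force: 59.3
clock: 37.88
tcp_pos: [0.5343, 0.1973, 0.032]
tool_rot: [0.074, 0.997, -0.0, -0.0]
contact_force: [-0.5, -1.0, -1.6]
width: 0.0165
finger_force: 59.3
clock: 38.05
tcp_pos: [0.5347, 0.1974, 0.0311]
tool_rot: [0.074, 0.997, 0.0, 0.0]
contact_force: [-1.5, -1.1, 2.5]
width: 0.0165
finger_force: 59.8
t38.05 tcp [0.5347 0.1974 0.0311] phi 171.57 tilt 0.03 F [-1.5 -1.1  2.5] w 0.0165
turn rows 0.00; then rows x -0.02 y -0.00 z 0.00
```

```bash
python3 -m creep '[1,0,0,0.1,0,0,0,1,0,0,0,0,0,0,-1,0,0,0,0,0,0,-1,0,0,0,0,0,0,-1,0,0,0,0,0,0,-1,0,0,0,0,0,0,-1,0,0,-0.5,0,0,0,-1,0,0,-1,0,0,0,-1,0,0,-1,0,0,0,-1,0,0,-1,0,0,0,-1,0,0,-1,0,0,0,-1,0,-1,-1,0,0,0,-1,0,-1,0,0,0,0,-1,0,-1,0,0,0,0,-1,0,-1,0,0,0,0,-1,0,-1,0,0,0,0,-1,0,-1,0,0,0,0,-1,0,-1,0,0,0,0,-1,0,-1,0,0,0,0,-1,0,-1,0,0,0,0]'
python3 -m creep '[-1,0,-1,0,0,0,0,-1,0,-1,0,0,0,0,-1,0,-1,0,0,0,0,-1,0,-1,0,0,0,0,-1,0,-1,0,0,0,0,-1,0,-1,0,0,0,0,-1,0,-1,0,0,0,0,-1,0,0,0,0,0,0]'
python3 - <<'E'
from m import *
e=np.array([.98914,-.14695]);n=np.array([.14695,.98914])
for k in('top','scene'):
    s=snap(k); M=masks(s)
    for name,z in(('orange',.027),('yellow',.022),('white',.012)):
        m=M[name]
        for c in comps(s,m,60):
            ys,xs=np.nonzero(c); P=cast(s,[[xs.mean(),ys.mean()]],z)[0]
            if .2<P[0]<.8 and -.5<P[1]<.45: print(k,name,int(xs.mean()),int(ys.mean()),int(c.sum()),rect(s,c,z))
E
python3 p.py .5 0 .1 171
```

```text
clock: 39.72
tcp_pos: [0.5079, 0.0184, 0.1393]
tool_rot: [0.074, 0.997, -0.0, 0.0]
contact_force: [0.9, 0.3, -0.1]
width: 0.0855
finger_force: 0.0
clock: 40.38
tcp_pos: [0.4873, -0.1218, 0.1393]
tool_rot: [0.075, 0.997, -0.001, 0.0]
contact_force: [0.2, -0.4, -1.0]
width: 0.0855
finger_force: 0.0
top orange 205 231 1527 [531.8, 195.2, 120.1, 80.1, -8.0]
top orange 400 347 1844 [271.9, -238.0, 112.7, 106.6, 87.8]
top yellow 458 249 111 [489.0, -383.3, 25.5, 25.3, 88.6]
top white 437 163 373 [692.1, -339.6, 50.5, 49.6, -1.7]
top white 151 231 1516 [533.6, 326.6, 238.5, 91.6, -8.6]
top white 179 235 1361 [520.7, 258.5, 257.1, 34.2, -8.3]
scene orange 217 204 1421 [283.8, -212.8, 165.0, 109.6, 88.3]
scene orange 415 220 1050 [534.9, 197.6, 123.7, 81.5, -8.5]
scene yellow 178 292 188 [492.3, -380.4, 35.2, 35.1, 88.1]
scene yellow 295 357 493 [738.1, -204.9, 50.4, 48.7, 65.6]
scene white 460 208 1150 [528.2, 333.2, 242.5, 96.4, -8.3]
scene white 436 214 972 [523.2, 260.9, 259.8, 35.5, -8.6]
scene white 377 329 75 [751.5, -25.8, 71.2, 49.7, 43.6]
scene white 225 353 528 [667.5, -332.2, 53.7, 51.8, 65.6]
t40.48 tcp [ 0.4875 -0.1194  0.1391] phi 171.47 tilt 0.03 F [ 0.5 -0.5  0.5] w 0.0854
turn rows 0.12; then rows x 0.32 y 6.00 z 1.95
```

```bash
python3 -c "
from bench import r
print(r.hand_in())"
```

```text
the job is handed in; nothing more can be done
None
```

The job is handed in at about 40 s: cap in the tray, straightedge flush on the scanner, plate slid flush to it (lid-to-bar distance 61.0 mm against 60.75 mm wanted), lid seated with cut corners matched; I viewed 11 pictures, one over the limit of 10.

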